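Cock the sprung cover, nest the beakers, trip the cover shut

TASK

Push the sprung cover arm of the beaker stand back until its catch clicks and holds it open by itself, easing up as soon as you feel the end stop. Nest the medium brass beaker in the large one on the stand and the small copper beaker inside that, both fully down, then press the orange trigger to let the cover spring shut over them. Leave the other things on the counter where they are.

Things in the scene. Friction and masses are not known exactly. Their poses are not given: they have to be found in the camera images.
- station: Dark steel stand fixed to the worktop, base plate 12 mm thick. Origin on the worktop under the large beaker's axis; z up, -x its front, +y its trigger side; base spans x -55..150, y -55..130 mm. Large steel beaker fixed at x=y=0: outer diameter 72, inner 66, inner floor z=18, rim z=68 mm. The sprung cover arm turns on an upright hub at x=85, y=0, which rises to z=110 mm.
- swing_arm (a joint): Cover arm angle (rad) about the hub, + = counter-clockwise from above. 0 = shut: arm points to the stand's -x, its white disc (underside z=95 mm) over the large beaker. A spring drives it to 0 (3.5 N at the push plate shut, 7 N open). It rides over a sear and is caught at 1.27 to 1.63 rad (differs every time); an end stop 0.1 rad beyond moves with the catch: never press it with over 40 N.
- push_plate (a point): Middle of the face to push on the blue upright plate at the arm's free end, 140 mm from the hub axis. Arm shut, it is at the stand's x=-55, y=3 mm and is pushed from +y towards -y, then round the hub. Plate 56 mm wide along the arm, 6 thick, z=95..145 mm; 16 mm deep lips at both edges leave a channel 44 mm wide for a fingertip. Site y points out of the pushed face, x to the hub.
- trigger (a joint): Travel (m) of trigger and sear: 0 = up, 0.011 = fully down; sprung up (2.5 N at the top, 6.5 N at the bottom, up to 3 N more while holding the arm). The arm lets go at about 6 mm. The trigger also dips and pops up again as the arm rides over the sear, which shows that it has caught.
- trigger_pad (a point): Middle of the top of the orange trigger pad, 34 x 38 mm, at z=66 mm, 103 mm from the hub axis on the stand's +y side, wherever the catch is set; press straight down. When tripped, the arm swings shut on the other side of the hub; its tail (58 mm from the hub, below z=60 mm) moves away from the pad.
- medium_beaker: Brass open beaker, outer diameter 56, inner 50, height 60 mm, floor 10 mm thick, 0.16 kg, origin at the middle of its underside, z up. Fully nested in the large beaker its underside is at z=18 mm and its rim at z=78 mm, 10 mm above the large beaker's rim (radial play 5 mm).
- small_beaker: Copper open beaker, outer diameter 40, height 60 mm, 0.10 kg, origin at the middle of its underside, z up. Fully nested in the medium beaker its underside is 10 mm above the medium's and its rim 10 mm above the medium's rim, at z=88 mm (radial play 5 mm).
- milk_jug: Bystander: steel milk jug, 87x110x104 mm, loose, origin under its centre; leave it alone.
- tamper: Bystander: coffee tamper with dark wooden knob, 58x58x86 mm, loose; leave it alone.
- glass_mug: Bystander: clear glass tumbler, 76x76x86 mm, loose; leave it alone.
- teaspoon: Bystander: steel teaspoon, 130x27x11 mm, loose; leave it alone.
Not all that is in view belongs to the job. What is shaped like the small_beaker but purple is not meant.

How it is judged (in metres and radians):
On the way, in this order (a step that is already met when the one before it is completed fails the run):
1. the cover arm is caught open (over 1.2 rad) and stays there with the hand off the stand (value of joint swing_arm above 1.2 rad and contact force between anything else and station below 0.3 N and velocity of joint swing_arm below 0.1 rad/s), for 0.3 s.
2. with the arm still cocked, both beakers stand fully nested on the stand, let go (value of joint swing_arm above 1.2 rad and horizontal distance between medium_beaker and station below 0.008 m and z of medium_beaker in the frame of station below 0.021 m and angle between each of medium_beaker, small_beaker's own z axis and vertical below 0.08 rad and horizontal distance between small_beaker and medium_beaker below 0.008 m and z of small_beaker in the frame of medium_beaker below 0.013 m and linear speed of each of medium_beaker, small_beaker below 0.03 m/s and contact force between the fingers and medium_beaker below 0.1 N and contact force between the fingers and small_beaker below 0.1 N), for 0.2 s.
3. the trigger is pressed at least 5 mm down by the hand while the beakers are nested (value of joint trigger above 0.005 m and contact force between the fingers and station above 0.5 N and horizontal distance between medium_beaker and station below 0.008 m and z of medium_beaker in the frame of station below 0.021 m and angle between each of medium_beaker, small_beaker's own z axis and vertical below 0.08 rad and horizontal distance between small_beaker and medium_beaker below 0.008 m and z of small_beaker in the frame of medium_beaker below 0.013 m), for 0.02 s.
At the end, for the whole second after the job is handed in: The cover arm is shut over the large beaker (under 0.05 rad), the trigger is back up (under 2 mm), the medium beaker is fully down and upright in the large one (within 3 mm of its floor, 8 mm of its axis) and the small one fully down and upright in the medium one (same tolerances), all at rest (value of joint swing_arm below 0.05 rad and value of joint trigger below 0.002 m and horizontal distance between medium_beaker and station below 0.008 m and z of medium_beaker in the frame of station below 0.021 m and angle between each of medium_beaker, small_beaker's own z axis and vertical below 0.08 rad and horizontal distance between small_beaker and medium_beaker below 0.008 m and z of small_beaker in the frame of medium_beaker below 0.013 m and linear speed of each of medium_beaker, small_beaker below 0.03 m/s); the robot touches nothing.
It fails at once if the stand or its arm is pressed with more than 45 N (contact force between anything else and station above 45 N).
It fails at once if a beaker is tipped over (angle between any of medium_beaker, small_beaker's own z axis and vertical above 0.7 rad).
It fails at once if another thing on the counter is moved by more than 30 mm (distance of any of milk_jug, tamper, glass_mug, teaspoon from where it was at the start of the episode above 0.03 m).
It also fails if it takes over 72 s, if anything falls off the work surface, if the arm or the gripper's body presses on something with over 40 N, if the wrist force passes 120 N, or if a joint passes its speed limit or range.

ROBOT

A 6-joint arm with a two-finger parallel gripper is mounted at the origin on a cart in front of the work surface, level with it; the furniture and walls round the work are solid. World frame = base frame: x ahead of the robot, y to its left, z up, the work surface at z = 0. Lengths are in mm, angles in degrees, forces in N, time in s.
With the tool pointing down it reaches from about 350 to 850 mm from the base axis. Payload 8.1 kg.
Tool frame: the origin (TCP) lies between the finger pads; the fingertips stand 8 mm ahead of it and the grasp point (between the pads) lies 11 mm behind it (r.tip_extent is the distance from the TCP to the fingertips, in mm); z points along the fingers, y is the direction in which the jaws open and shut (so a half turn about z gives the same grasp; the last joint's range is limited). The gripper opens to 85 mm and grips with 20 to 120 N. Pads are 22 mm wide; open, the fingers measure 114 mm over their backs; the gripper's body (76 mm by 85 mm) begins 54 mm behind the grasp point. The pads swing forward as they close: fully open they stand 13 mm farther back than shut.
Start: joints at [-78.404, 7.471, 85.268, -0, 87.261, -4.893], TCP at [170.326, -575.321, 239.292] pointing down, gripper open.
Joint ranges: [-169.43, 169.43], [-51.17, 129.36], [1.28, 143.12], [-76.62, 256.62], [0, 156.53], [-152.29, 152.29]. Speed limits (degrees/s): [136.94, 136.94, 159.86, 180, 180, 180].

INTERFACE

Orientations are given as [roll, pitch, yaw] about the fixed x, y, z axes, in that order (R = Rz(yaw) Ry(pitch) Rx(roll)).
In Python, from bench import sensors, viewer, hand_in, r gives the robot as it stands. The module is installed in compiled form; this text tells all that it offers.
- The arm moves only by the tool move_arm, never from a script. Its argument "rows" is a list that holds one entry, the list of rows, each a list of 6 numbers: the shift along the tool's x, y, z in m, then the turn, a rotation vector about the tool's x, y, z in degrees. In form: [[[tx, ty, tz, rx, ry, rz], ...]]. A call has 1 to 20 rows; each row is the pose to reach, as a shift and turn from the pose commanded when the call began, along the tool's axes at that moment; what a row does not reach only later rows make up. A row lasts 1/10 s, in which the tool goes at most 50 mm and 8.59 degrees, less where a joint would pass 70% of its speed; a pose out of reach is approached as far as the arm can. A call with a gripper value outside its range is refused whole. "grip" is the opening, from 0 (shut) to 1 (fully open), set as the call begins (left out, the last holds). The fingers move at their own pace and stop on an object; "newtons" is the grip in N (left out, the last holds). Time passes only in rows, so rows that repeat a pose let the fingers close. It gives the time, the measured TCP pose, the force and the opening at its end, in the units of the state.
- sensors.sense(): the state, without advancing time (a new reading comes with each control period).
- viewer.snapshot(name): name is "side" or "top"; returns a dict with "color" (384x512x3 uint8, red, green, blue), "camera_matrix" (3x3 intrinsics, pixels), "k1" (the pictures are not rectified: a ray, as slopes to the right and down, at radius r is drawn at 1 + k1 r^2 times it, then the intrinsics apply), "R" (3x3) and "t" (3): a world point X has camera coordinates R X + t. Camera axes: x right, y down, z forward; pixel columns grow to the right and rows downward; lengths in mm; the calibration is good to about 2 mm. A picture is of the moment at which its call begins. There is no depth.
- hand_in(): hands the job in, once; it reports no verdict.
The state is a dict: "time": time; "joint_pos": joint angles; "qd": joint speeds; "joint_efforts": joint torques, N m; "tool_pos": TCP position; "tcp_rot": TCP orientation; "ft_force": force on the tool from outside, world axes, zero at the start; "wrist_torque": the same for the moment, N m; "finger_gap": finger opening in mm.
Only numpy, scipy, OpenCV 4.12 (cv2) and the standard library are available. Lean on these libraries where they do the work, as an engineer would, in place of code of your own. Each camera call takes 0.05 s, during which the arm holds its last target.

## Working session

There is one attempt and no reset: what is moved stays moved. The work goes in short steps, Python scripts to look and compute and a tool call to move; the robot and the scene stay as the last step left them, time stands still between calls to the robot, and variables do not carry over. Pictures are saved under pics/ and viewed, and the job is handed in when it is done.

Besides the shell and the picture viewer there is one more tool, called after ">>>" as name(argument=value, ...) on one line, values as JSON. move_arm: Moves the arm, as the interface text tells. Its arguments: {"type":"object","properties":{"rows":{"type":"array","items":{"type":"array","items":{"type":"array","items":{"type":"number"}}}},"grip":{"type":"number"},"newtons":{"type":"number"}},"required":["rows"]}

```bash
mkdir -p pics; cat > h.py <<'E'
import numpy as np, cv2
from bench import sensors, viewer, hand_in, r
def snap(n,fn):
    s=viewer.snapshot(n); cv2.imwrite(f'pics/{fn}.png',cv2.cvtColor(s['color'],cv2.COLOR_RGB2BGR)); np.savez(f'pics/{fn}.npz',**s); return s
def ray(s,u,v):
    K=np.array(s['camera_matrix']);k=float(s['k1'])
    d=np.array([(u-K[0,2])/K[0,0],(v-K[1,2])/K[1,1]]);x=d.copy()
    for _ in range(30): x=d/(1+k*(x@x))
    R=np.array(s['R']);t=np.array(s['t']).ravel()
    return -R.T@t, R.T@np.array([x[0],x[1],1.])
def onz(s,u,v,z):
    c,d=ray(s,u,v); return c+d*(z-c[2])/d[2]
def proj(s,X):
    R=np.array(s['R']);t=np.array(s['t']).ravel();K=np.array(s['camera_matrix']);k=float(s['k1'])
    p=R@np.array(X,float)+t; x=p[:2]/p[2]; x=x*(1+k*(x@x)); return np.array([K[0,0]*x[0]+K[0,2],K[1,1]*x[1]+K[1,2]])
E
python3 - <<'E'
from h import *
for n in ('side','top'):
    s=snap(n,n+'0'); print(n,s['camera_matrix'],s['k1'],s['R'],s['t'])
print(sensors.sense(),r.tip_extent)
E
```

```text
side [[405.02956443   0.         256.98001766]
 [  0.         405.02956443 190.22086098]
 [  0.           0.           1.        ]] 0.007975746725678436 [[-0.90307694 -0.42914087 -0.01703391]
 [-0.2384699   0.53402867 -0.81113839]
 [ 0.35718922 -0.7284583  -0.58460616]] [ 524.47664412  186.06151394 1185.53194346]
top [[407.70947287   0.         255.89167641]
 [  0.         407.70947287 191.09086388]
 [  0.           0.           1.        ]] 0.0340755052213587 [[ 0.00158773 -0.99999649 -0.00212327]
 [-0.99313523 -0.00132849 -0.1169643 ]
 [ 0.11696107  0.0022944  -0.99313385]] [  44.40568756  586.65816643 1304.21299548]
{'time': 0.1, 'joint_pos': array([-7.84036872e+01,  7.51297728e+00,  8.53248526e+01, -1.65158046e-03,
        8.72610209e+01, -4.89312109e+00]), 'qd': array([-0.10029645, -0.04726892, -0.10867751, -0.05264192, -0.0110867 ,
       -0.04724841]), 'joint_efforts': array([ 5.46700248e-04, -5.70952713e+01, -5.01940835e+01, -2.14245238e-04,
        8.07494478e-03, -3.59761202e-05]), 'tool_pos': array([ 170.21427753, -574.83390183,  238.30904462]), 'tcp_rot': array([-1.79901369e+02, -6.78815677e-03,  1.64895084e+01]), 'ft_force': array([-0.55319754,  0.20394267,  0.2213433 ]), 'wrist_torque': array([ 0.03212947,  0.02718329, -0.02183211]), 'finger_gap': 85.26408797412036} 8.0
```

View pics/side0.png

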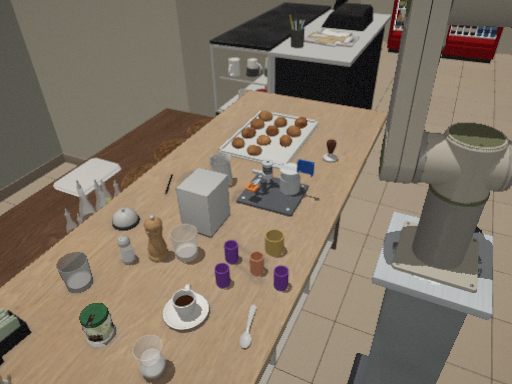

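View pics/top0.png

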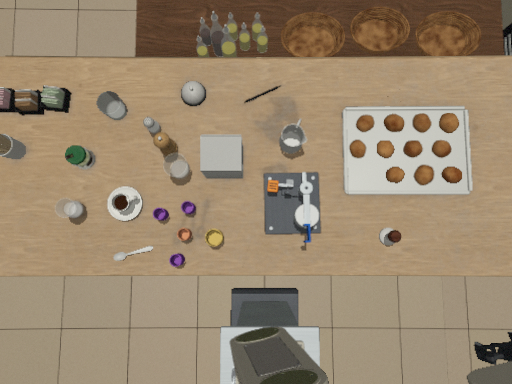

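```bash
python3 - <<'E'
import cv2,numpy as np
a=cv2.imread('pics/top0.png')
cv2.imwrite('pics/t1.png',cv2.resize(a[160:280,140:340],None,fx=4,fy=4,interpolation=cv2.INTER_CUBIC))
a=cv2.imread('pics/side0.png')
cv2.imwrite('pics/s1.png',cv2.resize(a[150:300,200:350],None,fx=4,fy=4,interpolation=cv2.INTER_CUBIC))
E
```

```text
(no output)
```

View pics/t1.png

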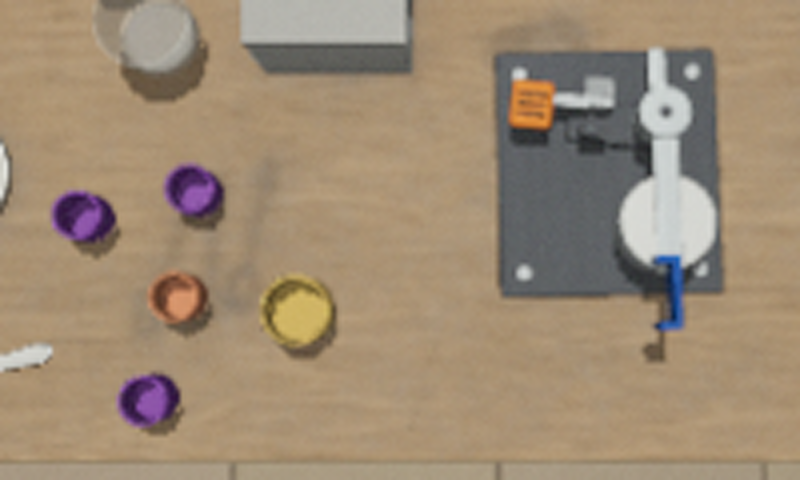

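View pics/s1.png

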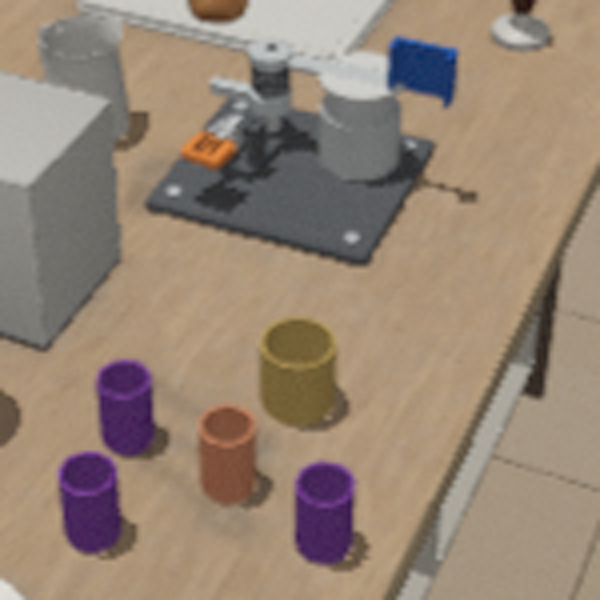

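```bash
cat > loc.py <<'E'
from h import *
def blob(s,lo,hi,roi):
    hsv=cv2.cvtColor(s['color'],cv2.COLOR_RGB2HSV); m=cv2.inRange(hsv,lo,hi)
    z=np.zeros_like(m);u0,v0,u1,v1=roi;z[v0:v1,u0:u1]=m[v0:v1,u0:u1]
    n,l,st,c=cv2.connectedComponentsWithStats(z); i=1+np.argmax(st[1:,4]); return (l==i).astype(np.uint8),st[i],c[i]
E
python3 - <<'E'
from loc import *
T=np.load('pics/top0.npz');S=np.load('pics/side0.npz')
# station corners (front/back) at z=12
C=[(498,52),(713,48),(722,293),(502,297)]
P=[onz(T,140+u/4,160+v/4,12) for u,v in C]
for p in P: print(p.round(1))
print('center',np.mean(P,0).round(1),[np.linalg.norm(P[i]-P[i-1]).round(1) for i in range(4)])
# expected local corners order: (150,130),(150,-55),(-55,-55),(-55,130)
L=np.array([(150,130),(150,-55),(-55,-55),(-55,130)],float);Q=np.array(P)[:,:2]
Lc=L-L.mean(0);Qc=Q-Q.mean(0);th=np.arctan2((Lc[:,0]*Qc[:,1]-Lc[:,1]*Qc[:,0]).sum(),(Lc*Qc).sum())
R2=np.array([[np.cos(th),-np.sin(th)],[np.sin(th),np.cos(th)]]);o=Q.mean(0)-R2@L.mean(0)
print('yaw',np.degrees(th),'origin',o)
print('hub',onz(T,140+666/4,160+111/4,110).round(1),'exp',o+R2@[85,0])
m,st,c=blob(T,(5,150,150),(20,255,255),(260,170,290,200));print('trig',st,onz(T,c[0]+.0,c[1],66), 'exp radius',np.linalg.norm(onz(T,*c,66)[:2]-o-R2@[85,0]))
m,st,c=blob(T,(105,120,60),(125,255,255),(295,215,320,250));print('blue',st,onz(T,*c,145), 'exp',o+R2@[-55,3])
for nm,lo,hi,roi in (('brass',(18,90,50),(32,255,255),(195,220,235,255)),('copper',(3,90,60),(14,220,255),(170,220,200,248))):
    m,st,c=blob(T,lo,hi,roi); 
    cn=max(cv2.findContours(m,cv2.RETR_EXTERNAL,cv2.CHAIN_APPROX_NONE)[0],key=cv2.contourArea)
    (cx,cy),rad=cv2.minEnclosingCircle(cn); e=cv2.fitEllipse(cn)
    print(nm,st,(cx,cy),rad,e,onz(T,cx,cy,60).round(1),onz(T,*e[0],60).round(1),'diam',np.linalg.norm(onz(T,cx+rad,cy,60)-onz(T,cx-rad,cy,60)))
for nm,lo,hi,roi in (('brass',(18,90,50),(32,255,255),(258,225,290,260)),('copper',(3,90,60),(14,220,255),(245,245,270,280))):
    m,st,c=blob(S,lo,hi,roi); print('side',nm,st, [onz(S,c[0],st[1]+k,60).round(1) for k in (0,6)])
E
```

```text
[650.4  16.5  12. ]
[ 654.  -163.7   12. ]
[ 449.7 -167.7   12. ]
[446.   13.4  12. ]
center [550.  -75.4  12. ] [np.float64(204.4), np.float64(180.3), np.float64(204.3), np.float64(181.2)]
yaw 1.0647478369504544 origin [ 503.23705971 -113.7420924 ]
hub [ 588.3 -111.7  110. ] exp [ 588.22238314 -112.1625981 ]
trig [267 180  12  12 115] [600.41776088  -7.80264201  66.        ] exp radius 105.07010837119495
blue [304 224   7  18  64] [ 452.51978053 -109.55143145  145.        ] exp [ 448.19080946 -111.76463612]
brass [205 228  19  20 294] (213.85714721679688, 237.14285278320312) 10.030664443969727 ((213.8031463623047, 237.08364868164062), (18.291887283325195, 18.74716567993164), 126.479736328125) [436.1 178.5  60. ] [436.3 178.7  60. ] diam 63.68843001696368
copper [177 227  15  15 169] (183.9242401123047, 233.71212768554688) 7.436546802520752 ((183.90721130371094, 233.85165405273438), (13.196703910827637, 14.45621395111084), 100.79573059082031) [446.9 273.7  60. ] [446.5 273.7  60. ] diam 47.184314532185674
side brass [265 229  20  28 477] [array([448.9, 157.6,  60. ]), array([438.5, 181.7,  60. ])]
side copper [249 251  16  25 337] [array([456.7, 262.1,  60. ]), array([446.7, 283. ,  60. ])]
```

```bash
python3 - <<'E'
from loc import *
T=np.load('pics/top0.npz');S=np.load('pics/side0.npz')
for s in(T,S): print('cam',-s['R'].T@s['t'])
for nm,(u,v,w,h),rr in (('brass',(205,228,19,20),28),('copper',(177,227,15,15),20)):
    l,rg,t,b=u-.5,u+w-.5,v-.5,v+h-.5; uc,vc=(l+rg)/2,(t+b)/2
    print(nm,'y from L',onz(T,l,vc,60)[1]-rr,'y from R z60/z0',onz(T,rg,vc,60)[1]+rr,onz(T,rg,vc,0)[1]+rr,'x from B',onz(T,uc,b,60)[0]+rr,'x from top',onz(T,uc,t,60)[0]-rr,onz(T,uc,t,0)[0]-rr)
    
for nm,(u,v,w,h),rr in (('brass',(265,229,20,28),28),('copper',(249,251,16,25),20)):
    # side: middle column, top edge= far rim, bottom edge = near base
    uc=u+w/2-.5; c,d=ray(S,uc,v+h/2); dh=d[:2]/np.linalg.norm(d[:2])
    print('side',nm,(onz(S,uc,v-.5,60)[:2]-rr*dh).round(1),(onz(S,uc,v+h-.5,0)[:2]+rr*dh).round(1))
a=cv2.imread('pics/top0.png')
cv2.imwrite('pics/t2.png',cv2.resize(a[215:260,165:235],None,fx=10,fy=10,interpolation=cv2.INTER_CUBIC))
E
```

```text
cam [ 430.01824829   42.19251287 1363.97041936]
cam [ 94.55360045 989.32276075 852.924802  ]
brass y from L 180.16720801877938 y from R z60/z0 175.85424449569905 180.7160909020049 x from B 431.5666181981409 x from top 438.6221812201516 440.3064494698715
copper y from L 277.2189055441398 y from R z60/z0 269.6358524804168 279.1810079468028 x from B 442.3585755106951 x from top 449.7285390772845 451.5557411456403
side brass [437.7 180.8] [437. 180.]
side copper [448.5 278.1] [451.4 276.3]
```

View pics/t2.png

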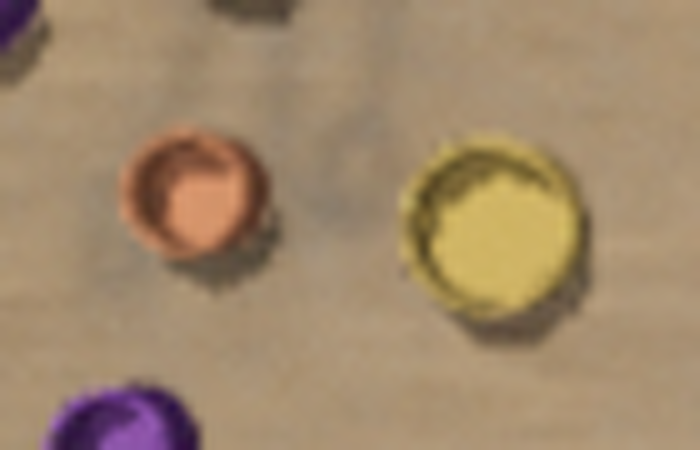

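>>> move_arm(rows=[[[0.04, -0.04, 0.004, 0, 0, 2], [0.08, -0.08, 0.008, 0, 0, 4], [0.12, -0.12, 0.012, 0, 0, 6], [0.16, -0.16, 0.016, 0, 0, 8], [0.2, -0.2, 0.02, 0, 0, 10], [0.24, -0.24, 0.024, 0, 0, 12], [0.28, -0.28, 0.028, 0, 0, 14], [0.32, -0.32, 0.032, 0, 0, 16.489], [0.36, -0.36, 0.036, 0, 0, 16.489], [0.39, -0.39, 0.039, 0, 0, 16.489], [0.4125, -0.4153, 0.0393, 0, 0, 16.489], [0.4125, -0.4153, 0.0393, 0, 0, 16.489], [0.4125, -0.4153, 0.0393, 0, 0, 16.489], [0.4125, -0.4153, 0.0393, 0, 0, 16.489]]], grip=0, newtons=40)

```text
time: 1.5
tool_pos: [447.8, -59.3, 199.5]
tcp_rot: [180.0, 0.1, 0.1]
ft_force: [0.2, 0.3, 0.0]
finger_gap: -0.0
```

>>> move_arm(rows=[[[0, 0, 0.03, 0, 0, 0], [0, 0, 0.06, 0, 0, 0], [0, 0, 0.082, 0, 0, 0], [0, 0, 0.082, 0, 0, 0], [0, 0, 0.082, 0, 0, 0]]])

```text
time: 2.0
tool_pos: [447.5, -61.0, 118.3]
tcp_rot: [-180.0, 0.0, -0.1]
ft_force: [0.8, 0.5, 0.9]
finger_gap: 0.2
```

```bash
python3 - <<'E'
from h import *
for n in ('side','top'): snap(n,n+'1')
a=cv2.imread('pics/top1.png')[160:260,220:340];b=cv2.imread('pics/side1.png')[120:220,230:350]
cv2.imwrite('pics/c1.png',np.hstack([cv2.resize(x,(400*1,333)) for x in (a,b)]))
E
```

```text
(no output)
```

View pics/c1.png

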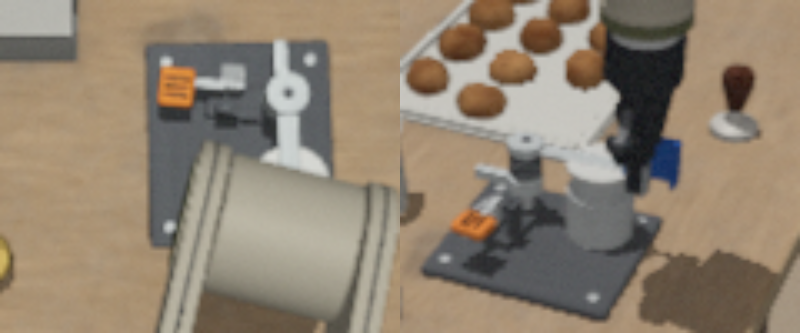

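```bash
cat > arc.py <<'E'
import numpy as np
from scipy.spatial.transform import Rotation as Ro
hub=np.array([588.2,-112.0]);psi=np.radians(1.06)
def pose(phi,off=17.5,rad=140):  # deg -> world x,y,yaw
    p=np.radians(phi)+psi
    d=-np.array([np.cos(p),np.sin(p)]);n=-np.array([np.sin(p),-np.cos(p)])
    q=hub+rad*d+off*n; return q[0],q[1],np.degrees(p)
def rel(c,w): # c,w:(x,y,z,yaw) -> row
    y=np.radians(c[3]);dx,dy=w[0]-c[0],w[1]-c[1]
    return [round((dx*np.cos(y)+dy*np.sin(y))/1e3,4),round((dx*np.sin(y)-dy*np.cos(y))/1e3,4),round((c[2]-w[2])/1e3,4),0,0,round(c[3]-w[3],2)]
E
python3 - <<'E'
from arc import *
c=(448,-60,118,0)
for phi,off in [(0,30),(0,22),(0,17.5)]+[(p,17.5) for p in np.arange(3,64,3.5)]:
    q=pose(phi,off); print(phi,rel(c,(q[0],q[1],118,q[2])),'wy',np.round(q,1))
E
```

```text
0 [np.float64(-0.0003), np.float64(0.0246), 0.0, 0, 0, np.float64(-1.06)] wy [447.7 -84.6   1.1]
0 [np.float64(-0.0002), np.float64(0.0326), 0.0, 0, 0, np.float64(-1.06)] wy [447.8 -92.6   1.1]
0 [np.float64(-0.0001), np.float64(0.0371), 0.0, 0, 0, np.float64(-1.06)] wy [447.9 -97.1   1.1]
3.0 [np.float64(-0.0007), np.float64(0.0445), 0.0, 0, 0, np.float64(-4.06)] wy [ 447.3 -104.5    4.1]
6.5 [np.float64(-0.0009), np.float64(0.0531), 0.0, 0, 0, np.float64(-7.56)] wy [ 447.1 -113.1    7.6]
10.0 [np.float64(-0.0006), np.float64(0.0617), 0.0, 0, 0, np.float64(-11.06)] wy [ 447.4 -121.7   11.1]
13.5 [np.float64(0.0003), np.float64(0.0703), 0.0, 0, 0, np.float64(-14.56)] wy [ 448.3 -130.3   14.6]
17.0 [np.float64(0.0017), np.float64(0.0788), 0.0, 0, 0, np.float64(-18.06)] wy [ 449.7 -138.8   18.1]
20.5 [np.float64(0.0036), np.float64(0.0872), 0.0, 0, 0, np.float64(-21.56)] wy [ 451.6 -147.2   21.6]
24.0 [np.float64(0.006), np.float64(0.0954), 0.0, 0, 0, np.float64(-25.06)] wy [ 454.  -155.4   25.1]
27.5 [np.float64(0.0089), np.float64(0.1036), 0.0, 0, 0, np.float64(-28.56)] wy [ 456.9 -1
[... 342 characters left out ...]
252), np.float64(0.1338), 0.0, 0, 0, np.float64(-42.56)] wy [ 473.2 -193.8   42.6]
45.0 [np.float64(0.0305), np.float64(0.1407), 0.0, 0, 0, np.float64(-46.06)] wy [ 478.5 -200.7   46.1]
48.5 [np.float64(0.0361), np.float64(0.1472), 0.0, 0, 0, np.float64(-49.56)] wy [ 484.1 -207.2   49.6]
52.0 [np.float64(0.0421), np.float64(0.1534), 0.0, 0, 0, np.float64(-53.06)] wy [ 490.1 -213.4   53.1]
55.5 [np.float64(0.0484), np.float64(0.1592), 0.0, 0, 0, np.float64(-56.56)] wy [ 496.4 -219.2   56.6]
59.0 [np.float64(0.0552), np.float64(0.1646), 0.0, 0, 0, np.float64(-60.06)] wy [ 503.2 -224.6   60.1]
62.5 [np.float64(0.0622), np.float64(0.1696), 0.0, 0, 0, np.float64(-63.56)] wy [ 510.2 -229.6   63.6]
```

Approach first until contact, and read the force.

>>> move_arm(rows=[[[0, 0.0246, 0, 0, 0, -1], [0, 0.0326, 0, 0, 0, -1], [0, 0.0371, 0, 0, 0, -1], [-0.0005, 0.042, 0, 0, 0, -3], [-0.0007, 0.0445, 0, 0, 0, -4], [-0.0008, 0.0488, 0, 0, 0, -5.8], [-0.0009, 0.0531, 0, 0, 0, -7.5]]])

```text
time: 2.8
tool_pos: [447.6, -112.6, 118.7]
tcp_rot: [-180.0, -0.1, 7.6]
ft_force: [0.9, 4.3, 3.5]
finger_gap: 0.4
```

```bash
python3 - <<'E'
from h import *
s=snap('side','side2');
b=cv2.imread('pics/side2.png')[120:220,230:350]
cv2.imwrite('pics/c2.png',cv2.resize(b,None,fx=5,fy=5))
E
```

```text
(no output)
```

View pics/c2.png

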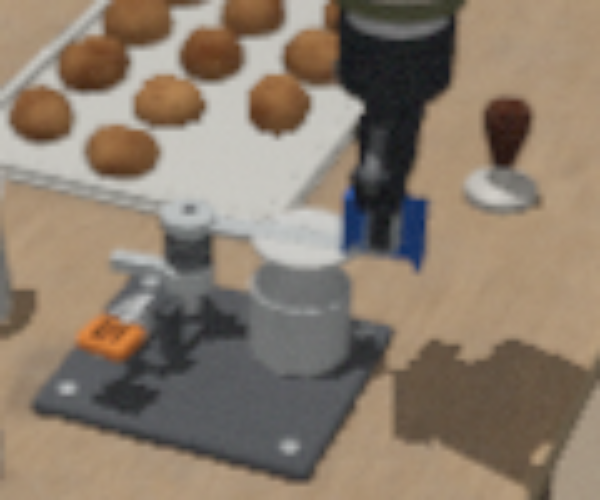

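```bash
python3 - <<'E'
from arc import *
c=(447.1,-113.1,118,7.5)
for phi in np.arange(9.5,66,3):
    q=pose(phi); print(phi,[float(v) for v in rel(c,(q[0],q[1],118,q[2]))],np.round(q,1))
E
```

```text
9.5 [-0.0007, 0.0073, 0.0, 0.0, 0.0, -3.06] [ 447.4 -120.5   10.6]
12.5 [-0.001, 0.0147, 0.0, 0.0, 0.0, -6.06] [ 448.  -127.8   13.6]
15.5 [-0.001, 0.0221, 0.0, 0.0, 0.0, -9.06] [ 449.  -135.1   16.6]
18.5 [-0.0005, 0.0295, 0.0, 0.0, 0.0, -12.06] [ 450.4 -142.4   19.6]
21.5 [0.0003, 0.0368, 0.0, 0.0, 0.0, -15.06] [ 452.2 -149.6   22.6]
24.5 [0.0015, 0.0441, 0.0, 0.0, 0.0, -18.06] [ 454.4 -156.6   25.6]
27.5 [0.0031, 0.0513, 0.0, 0.0, 0.0, -21.06] [ 456.9 -163.6   28.6]
30.5 [0.0051, 0.0584, 0.0, 0.0, 0.0, -24.06] [ 459.7 -170.4   31.6]
33.5 [0.0074, 0.0654, 0.0, 0.0, 0.0, -27.06] [ 463.  -177.    34.6]
36.5 [0.0101, 0.0723, 0.0, 0.0, 0.0, -30.06] [ 466.6 -183.5   37.6]
39.5 [0.0132, 0.079, 0.0, 0.0, 0.0, -33.06] [ 470.5 -189.7   40.6]
42.5 [0.0166, 0.0856, 0.0, 0.0, 0.0, -36.06] [ 474.7 -195.8   43.6]
45.5 [0.0203, 0.092, 0.0, 0.0, 0.0, -39.06] [ 479.2 -201.6   46.6]
48.5 [0.0244, 0.0981, 0.0, 0.0, 0.0, -42.06] [ 484.1 -207.2   49.6]
51.5 [0.0288, 0.1041, 0.0, 0.0, 0.0, -45.06] [ 489.2 -212.5   52.6]
54.5 [0.0334, 0.1098, 0.0, 0.0, 0.0, -48.06] [ 494.6 -217.6   55.6]
57.5 [0.0384, 0.1152, 0.0, 0.0, 0.0, -51.06] [ 500.2 -222.3   58.6]
60.5 [0.0437, 0.1204, 0.0, 0.0, 0.0, -54.06] [ 506.1 -226.8   61.6]
63.5 [0.0492, 0.1253, 0.0, 0.0, 0.0, -57.06] [ 512.3 -230.9   64.6]
```

>>> move_arm(rows=[[[-0.0007, 0.0073, 0, 0, 0, -3], [-0.001, 0.0147, 0, 0, 0, -6], [-0.001, 0.0221, 0, 0, 0, -9], [-0.0005, 0.0295, 0, 0, 0, -12], [0.0003, 0.0368, 0, 0, 0, -15], [0.0015, 0.0441, 0, 0, 0, -18], [0.0031, 0.0513, 0, 0, 0, -21], [0.0051, 0.0584, 0, 0, 0, -24], [0.0074, 0.0654, 0, 0, 0, -27], [0.0101, 0.0723, 0, 0, 0, -30], [0.0132, 0.079, 0, 0, 0, -33], [0.0166, 0.0856, 0, 0, 0, -36], [0.0203, 0.092, 0, 0, 0, -39], [0.0244, 0.0981, 0, 0, 0, -42], [0.0288, 0.1041, 0, 0, 0, -45], [0.0334, 0.1098, 0, 0, 0, -48], [0.0384, 0.1152, 0, 0, 0, -51], [0.0437, 0.1204, 0, 0, 0, -54], [0.0437, 0.1204, 0, 0, 0, -54]]])

```text
time: 4.75
tool_pos: [505.6, -226.9, 117.8]
tcp_rot: [-179.9, 0.0, 61.5]
ft_force: [-5.1, 1.4, 3.0]
finger_gap: 0.2
```

```bash
python3 - <<'E'
from h import *
for n in ('side','top'): snap(n,n+'3')
a=cv2.imread('pics/top3.png')[160:260,240:360];b=cv2.imread('pics/side3.png')[120:220,230:350]
cv2.imwrite('pics/c3.png',np.hstack([cv2.resize(x,(400*1,333)) for x in (a,b)]))
from arc import *
c=(506.1,-226.8,118,61.5)
for phi in np.arange(60.5,105,.75):
    q=pose(phi); print(phi,[float(v) for v in rel(c,(q[0],q[1],118,q[2]))])
E
```

```text
60.5 [0.0, 0.0, 0.0, 0.0, 0.0, -0.06]
61.25 [-0.0002, 0.0019, 0.0, 0.0, 0.0, -0.81]
62.0 [-0.0004, 0.0037, 0.0, 0.0, 0.0, -1.56]
62.75 [-0.0005, 0.0055, 0.0, 0.0, 0.0, -2.31]
63.5 [-0.0007, 0.0074, 0.0, 0.0, 0.0, -3.06]
64.25 [-0.0008, 0.0092, 0.0, 0.0, 0.0, -3.81]
65.0 [-0.0009, 0.0111, 0.0, 0.0, 0.0, -4.56]
65.75 [-0.001, 0.0129, 0.0, 0.0, 0.0, -5.31]
66.5 [-0.001, 0.0148, 0.0, 0.0, 0.0, -6.06]
67.25 [-0.001, 0.0166, 0.0, 0.0, 0.0, -6.81]
68.0 [-0.001, 0.0184, 0.0, 0.0, 0.0, -7.56]
68.75 [-0.001, 0.0203, 0.0, 0.0, 0.0, -8.31]
69.5 [-0.0009, 0.0221, 0.0, 0.0, 0.0, -9.06]
70.25 [-0.0009, 0.024, 0.0, 0.0, 0.0, -9.81]
71.0 [-0.0008, 0.0258, 0.0, 0.0, 0.0, -10.56]
71.75 [-0.0007, 0.0277, 0.0, 0.0, 0.0, -11.31]
72.5 [-0.0005, 0.0295, 0.0, 0.0, 0.0, -12.06]
73.25 [-0.0003, 0.0313, 0.0, 0.0, 0.0, -12.81]
74.0 [-0.0001, 0.0332, 0.0, 0.0, 0.0, -13.56]
74.75 [0.0001, 0.035, 0.0, 0.0, 0.0, -14.31]
75.5 [0.0003, 0.0369, 0.0, 0.0, 0.0, -15.06]
76.25 [0.0006, 0.0387, 0.0, 0.0, 0.0, -15.81]
77.0 [0.0009, 0.0405, 0.0, 0.0, 0.0, -16.56]
77.75 [0.0012, 0.0423, 0.0, 0.0, 0.0, -17.31]
78.5 [0.0015, 0.0
[... 922 characters left out ...]
 0.0, -33.06]
94.25 [0.014, 0.0807, 0.0, 0.0, 0.0, -33.81]
95.0 [0.0148, 0.0824, 0.0, 0.0, 0.0, -34.56]
95.75 [0.0157, 0.084, 0.0, 0.0, 0.0, -35.31]
96.5 [0.0166, 0.0856, 0.0, 0.0, 0.0, -36.06]
97.25 [0.0175, 0.0872, 0.0, 0.0, 0.0, -36.81]
98.0 [0.0184, 0.0888, 0.0, 0.0, 0.0, -37.56]
98.75 [0.0194, 0.0904, 0.0, 0.0, 0.0, -38.31]
99.5 [0.0203, 0.092, 0.0, 0.0, 0.0, -39.06]
100.25 [0.0213, 0.0936, 0.0, 0.0, 0.0, -39.81]
101.0 [0.0223, 0.0951, 0.0, 0.0, 0.0, -40.56]
101.75 [0.0233, 0.0966, 0.0, 0.0, 0.0, -41.31]
102.5 [0.0244, 0.0982, 0.0, 0.0, 0.0, -42.06]
103.25 [0.0255, 0.0997, 0.0, 0.0, 0.0, -42.81]
104.0 [0.0266, 0.1012, 0.0, 0.0, 0.0, -43.56]
104.75 [0.0277, 0.1026, 0.0, 0.0, 0.0, -44.31]
```

View pics/c3.png

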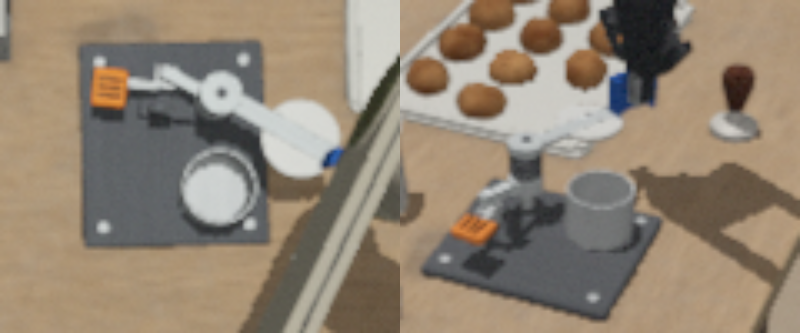

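>>> move_arm(rows=[[[-0.0004, 0.0037, 0, 0, 0, -1.5], [-0.0007, 0.0074, 0, 0, 0, -3], [-0.0009, 0.0111, 0, 0, 0, -4.5], [-0.001, 0.0148, 0, 0, 0, -6], [-0.001, 0.0184, 0, 0, 0, -7.5], [-0.0009, 0.0221, 0, 0, 0, -9], [-0.0008, 0.0258, 0, 0, 0, -10.5]]])

```text
time: 5.55
tool_pos: [527.2, -239.9, 117.7]
tcp_rot: [-179.9, 0.1, 71.9]
ft_force: [-6.6, -1.0, 3.0]
finger_gap: -0.1
```

```bash
cat > look.py <<'E'
import sys
from h import *
k=sys.argv[1]; z=sys.argv[2] if len(sys.argv)>2 else 'st'
for n in ('side','top'): snap(n,n+k)
if z=='st': A,B=(160,260,240,360),(120,220,230,350)
else: A,B=(200,260,160,232),(200,300,210,330)
f=lambda n,q:cv2.resize(cv2.imread(f'pics/{n}{k}.png')[q[0]:q[1],q[2]:q[3]],(400,333),interpolation=cv2.INTER_CUBIC)
cv2.imwrite(f'pics/c{k}.png',np.hstack([f('top',A),f('side',B)]))
E
python3 look.py 4
```

```text
(no output)
```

View pics/c4.png

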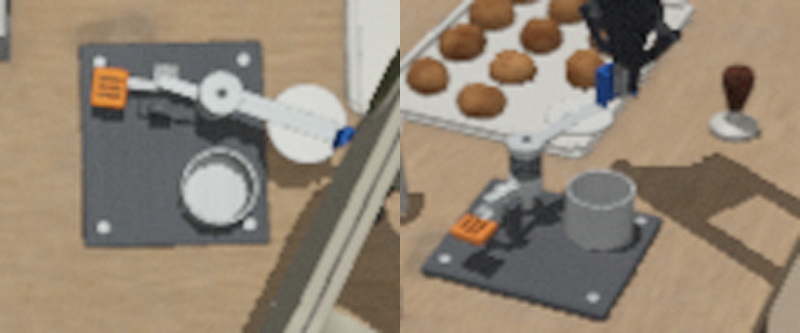

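>>> move_arm(rows=[[[-0.0002, 0.0019, 0, 0, 0, -0.75], [-0.0004, 0.0037, 0, 0, 0, -1.5], [-0.0005, 0.0055, 0, 0, 0, -2.25], [-0.0007, 0.0074, 0, 0, 0, -3], [-0.0008, 0.0092, 0, 0, 0, -3.75], [-0.0009, 0.0111, 0, 0, 0, -4.5]]])

```text
time: 6.25
tool_pos: [537.4, -244.4, 117.7]
tcp_rot: [-179.9, 0.1, 76.4]
ft_force: [-7.3, -2.8, 2.6]
finger_gap: -0.1
```

>>> move_arm(rows=[[[-0.0002, 0.0019, 0, 0, 0, -0.75], [-0.0004, 0.0037, 0, 0, 0, -1.5], [-0.0005, 0.0055, 0, 0, 0, -2.25]]])

```text
time: 6.55
tool_pos: [542.6, -246.4, 117.8]
tcp_rot: [-179.9, 0.1, 78.6]
ft_force: [-6.8, -3.9, 3.2]
finger_gap: -0.1
```

>>> move_arm(rows=[[[-0.0002, 0.0019, 0, 0, 0, -0.75], [-0.0004, 0.0037, 0, 0, 0, -1.5], [-0.0005, 0.0055, 0, 0, 0, -2.25]]])

```text
time: 6.85
tool_pos: [547.8, -248.1, 117.8]
tcp_rot: [-179.9, 0.1, 80.9]
ft_force: [-7.0, -3.3, 2.3]
finger_gap: 0.2
```

```bash
python3 look.py 5
```

```text
(no output)
```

View pics/c5.png

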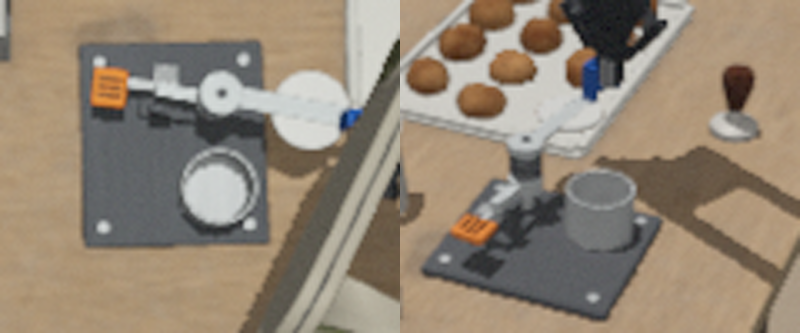

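>>> move_arm(rows=[[[-0.0002, 0.0019, 0, 0, 0, -0.75], [-0.0004, 0.0037, 0, 0, 0, -1.5]]])

```text
time: 7.15
tool_pos: [551.4, -249.1, 117.7]
tcp_rot: [-179.9, 0.1, 82.4]
ft_force: [-7.2, -4.5, 1.8]
finger_gap: 0.2
```

>>> move_arm(rows=[[[-0.0002, 0.0019, 0, 0, 0, -0.75], [-0.0004, 0.0037, 0, 0, 0, -1.5]]])

```text
time: 7.35
tool_pos: [555.0, -250.0, 117.7]
tcp_rot: [-179.9, 0.1, 83.9]
ft_force: [-8.5, -3.7, 2.7]
finger_gap: -0.2
```

>>> move_arm(rows=[[[-0.0002, 0.0019, 0, 0, 0, -0.75], [-0.0004, 0.0037, 0, 0, 0, -1.5]]])

```text
time: 7.55
tool_pos: [558.8, -250.8, 117.7]
tcp_rot: [-179.9, 0.1, 85.4]
ft_force: [-6.8, -4.2, 1.5]
finger_gap: -0.4
```

>>> move_arm(rows=[[[-0.0002, 0.0019, 0, 0, 0, -0.75], [-0.0004, 0.0037, 0, 0, 0, -1.5]]])

```text
time: 7.75
tool_pos: [562.4, -251.6, 117.7]
tcp_rot: [-179.9, 0.1, 86.9]
ft_force: [-6.4, -4.8, 2.0]
finger_gap: -0.0
```

```bash
python3 look.py 6
```

```text
(no output)
```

View pics/c6.png

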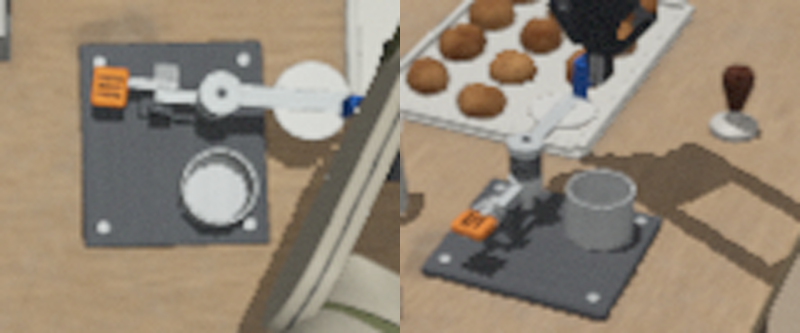

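```bash
python3 - <<'E'
from loc import *
for k in '0123456':
    try:S=np.load(f'pics/side{k}.npz')
    except: continue
    m,st,c=blob(S,(5,150,130),(20,255,255),(235,170,280,210)); print(k,st,c.round(2))
E
```

```text
0 [246 183  12   9  73] [251.53 187.01]
1 [246 183  13   9  72] [251.64 186.94]
2 [246 183  13   9  72] [251.64 186.94]
3 [246 185  13   8  72] [251.68 188.47]
4 [246 185  13   8  72] [251.68 188.47]
5 [246 185  13   8  72] [251.68 188.47]
6 [246 183  13   9  74] [251.73 187.03]
```

>>> move_arm(rows=[[[-0.0002, 0.0019, 0, 0, 0, -0.75], [-0.0004, 0.0037, 0, 0, 0, -1.5]]])

```text
time: 8.05
tool_pos: [566.1, -252.2, 117.7]
tcp_rot: [-179.9, 0.1, 88.4]
ft_force: [-6.0, -5.0, 1.2]
finger_gap: -0.0
```

```bash
python3 look.py 7; python3 - <<'E'
from loc import *
for k in '7':
    S=np.load(f'pics/side{k}.npz')
    m,st,c=blob(S,(5,150,130),(20,255,255),(235,170,280,210)); print(k,st,c.round(2))
E
```

```text
7 [246 183  13   9  74] [251.73 187.03]
```

>>> move_arm(rows=[[[0, -0.003, 0, 0, 0, 0], [0, -0.006, 0, 0, 0, 0], [0, -0.009, 0, 0, 0, 0], [0, -0.012, 0, 0, 0, 0], [0, -0.015, 0, 0, 0, 0], [0, -0.018, 0, 0, 0, 0], [0, -0.022, 0, 0, 0, 0], [0, -0.03, 0, 0, 0, 0], [0, -0.04, 0, 0, 0, 0], [0, -0.04, 0, 0, 0, 0]]])

```text
time: 9.15
tool_pos: [526.1, -250.2, 117.8]
tcp_rot: [-179.9, -0.0, 88.5]
ft_force: [-0.3, 0.7, -0.6]
finger_gap: -0.2
```

```bash
python3 look.py 8; python3 - <<'E'
from loc import *
for k in '8':
    S=np.load(f'pics/side{k}.npz')
    m,st,c=blob(S,(5,150,130),(20,255,255),(235,170,280,210)); print(k,st,c.round(2))
E
```

```text
8 [246 183  13   9  75] [251.65 187.05]
```

View pics/c8.png

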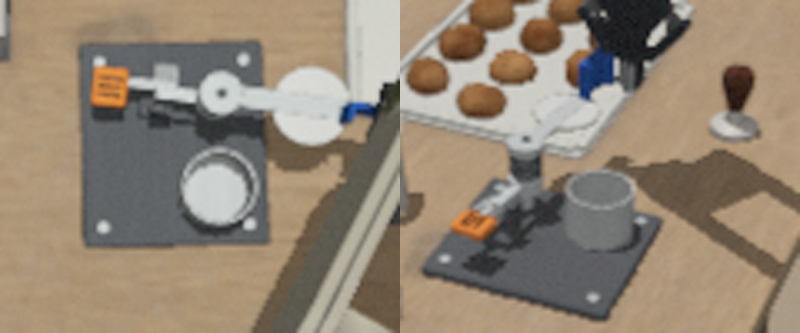

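```bash
python3 - <<'E'
from loc import *
from arc import pose
T=np.load('pics/top8.npz')
q=pose(87.5);y=np.radians(q[2]);print('cmd',q, q[0]-40*np.sin(y),q[1]+40*np.cos(y))
print('rim',onz(T,240+219*.3-.3,160+186*.3-.3,68), )
a=cv2.imread('pics/top8.png')
cv2.imwrite('pics/rim.png',cv2.resize(a[195:240,280:340],None,fx=12,fy=12,interpolation=cv2.INTER_CUBIC))
p=proj(T,(503.2,-113.7,68));print(p)
E
```

```text
cmd (np.float64(567.187313325475), np.float64(-251.5160098294036), np.float64(88.56)) 527.199945754143 -250.5108060116701
rim [ 504.80917285 -112.14842091   68.        ]
[305.89597442 216.00799321]
```

View pics/rim.png

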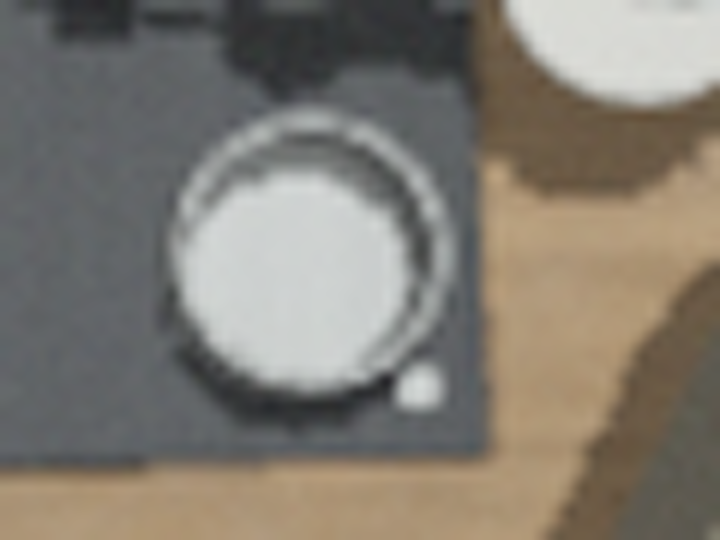

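>>> move_arm(rows=[[[0, 0, -0.03, 0, 0, 0], [0, -0.005, -0.06, 0, 0, 0], [0.04, -0.01, -0.08, 0, 0, -1.5], [0.085, -0.02, -0.08, 0, 0, -1.5], [0.13, -0.03, -0.08, 0, 0, -1.5], [0.175, -0.04, -0.08, 0, 0, -1.5], [0.22, -0.05, -0.08, 0, 0, -1.5], [0.265, -0.06, -0.08, 0, 0, -1.5], [0.31, -0.07, -0.08, 0, 0, -1.5], [0.355, -0.08, -0.07, 0, 0, -1.5], [0.395, -0.09, -0.055, 0, 0, -1.5], [0.42, -0.1, -0.04, 0, 0, -1.5], [0.4275, -0.1014, -0.032, 0, 0, -1.5], [0.4275, -0.1014, -0.032, 0, 0, -1.5], [0.4275, -0.1014, -0.032, 0, 0, -1.5]]], grip=1)

```text
time: 10.75
tool_pos: [437.8, 179.1, 150.4]
tcp_rot: [180.0, 0.0, 90.0]
ft_force: [-0.7, 0.4, -0.1]
finger_gap: 85.4
```

```bash
python3 look.py 9 b
```

```text
(no output)
```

View pics/c9.png

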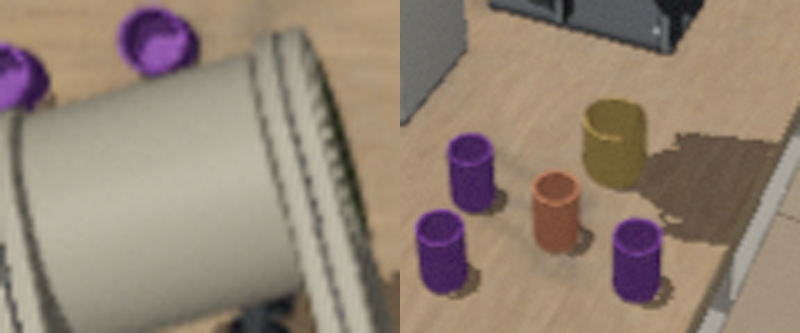

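>>> move_arm(rows=[[[0, 0, 0.03, 0, 0, 0], [0, 0, 0.06, 0, 0, 0], [0, 0, 0.085, 0, 0, 0], [0, 0, 0.096, 0, 0, 0], [0, 0, 0.096, 0, 0, 0], [0, 0, 0.096, 0, 0, 0]]])

```text
time: 11.45
tool_pos: [438.3, 179.5, 55.2]
tcp_rot: [179.9, -0.0, 90.0]
ft_force: [0.5, 0.6, 0.4]
finger_gap: 85.4
```

```bash
python3 look.py 10 b
```

```text
(no output)
```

View pics/c10.png

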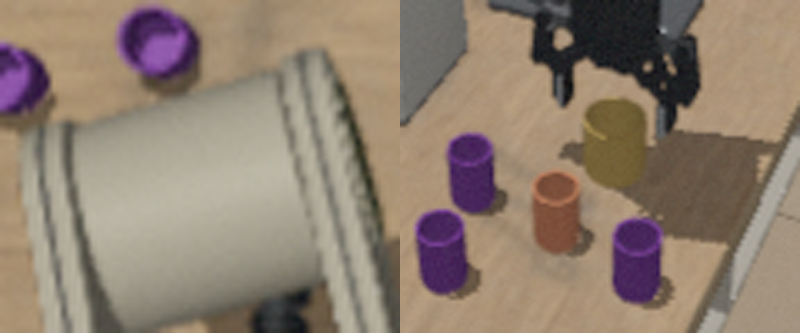

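```bash
python3 - <<'E'
from h import *
S=np.load('pics/side10.npz')
for u,v in ((289.2,240.5),(258.6,231.5)):
    c,d=ray(S,u,v); k=(179.5-c[1])/d[1]; print(c+k*d)
E
```

```text
[392.01312923 179.5         54.35244975]
[489.15769604 179.5         53.18913764]
```

>>> move_arm(rows=[[[0, 0, 0.002, 0, 0, 0], [0, 0, 0.002, 0, 0, 0], [0, 0, 0.002, 0, 0, 0], [0, 0, 0.002, 0, 0, 0], [0, 0, 0.002, 0, 0, 0], [0, 0, 0.002, 0, 0, 0]]], grip=0, newtons=30)

```text
time: 12.15
tool_pos: [437.7, 179.9, 52.9]
tcp_rot: [179.9, -0.0, 90.0]
ft_force: [-2.2, -0.4, 6.2]
finger_gap: 54.6
```

```bash
python3 look.py 11 b
```

```text
(no output)
```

View pics/c11.png

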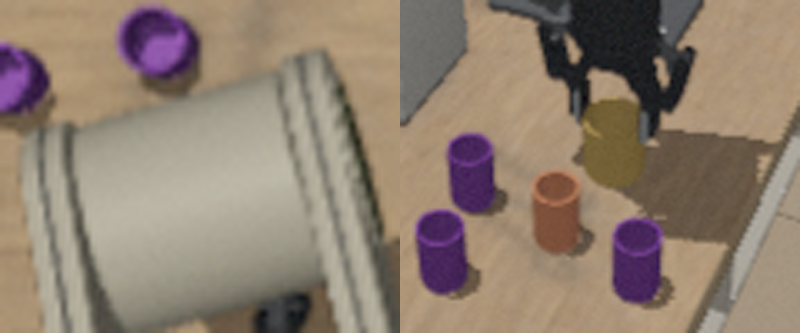

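>>> move_arm(rows=[[[0, 0, -0.005, 0, 0, 0], [0, 0, -0.02, 0, 0, 0], [0, 0, -0.045, 0, 0, 0], [0, 0, -0.07, 0, 0, 0], [0, 0, -0.095, 0, 0, 0], [0, 0, -0.098, 0, 0, 0], [0, 0, -0.098, 0, 0, 0]]])

```text
time: 12.95
tool_pos: [437.7, 179.9, 150.5]
tcp_rot: [179.9, -0.0, 90.0]
ft_force: [-0.0, 0.1, -1.6]
finger_gap: 54.5
```

```bash
python3 look.py 12 b; python3 - <<'E'
from h import *
print(sensors.sense()['finger_gap'])
E
```

```text
54.26736092920533
```

View pics/c12.png

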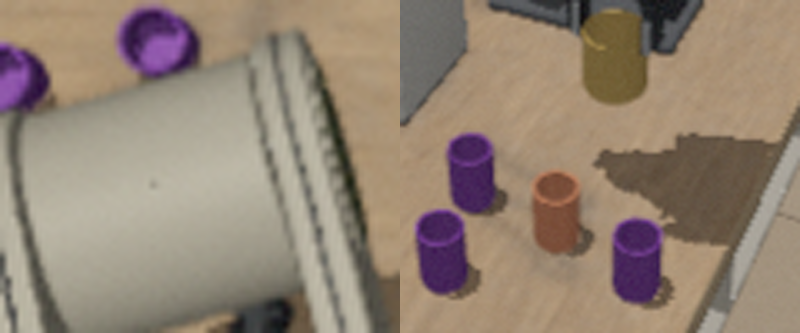

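>>> move_arm(rows=[[[-0.02, 0.005, 0, 0, 0, 0], [-0.055, 0.013, 0, 0, 0, 0], [-0.095, 0.022, 0, 0, 0, 0], [-0.135, 0.031, 0, 0, 0, 0], [-0.175, 0.04, 0, 0, 0, 0], [-0.215, 0.05, 0, 0, 0, 0], [-0.255, 0.059, 0, 0, 0, 0], [-0.28, 0.065, 0, 0, 0, 0], [-0.293, 0.067, 0, 0, 0, 0], [-0.293, 0.067, 0.01, 0, 0, 0], [-0.293, 0.067, 0.022, 0, 0, 0], [-0.293, 0.067, 0.022, 0, 0, 0], [-0.293, 0.067, 0.022, 0, 0, 0]]])

```text
time: 14.35
tool_pos: [503.4, -111.8, 126.8]
tcp_rot: [-179.9, -0.1, 90.1]
ft_force: [-0.2, -0.6, -0.7]
finger_gap: 54.2
```

```bash
python3 look.py 13
```

```text
(no output)
```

View pics/c13.png

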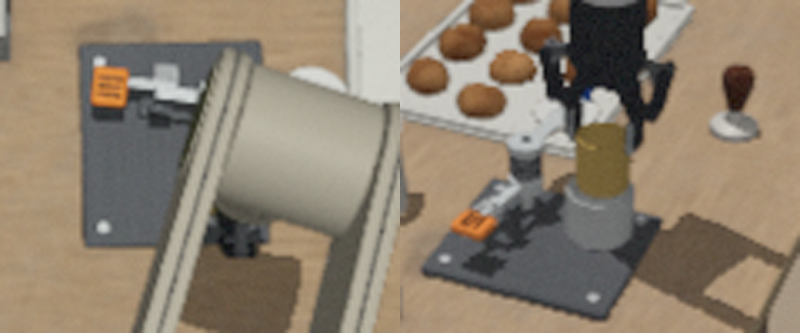

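>>> move_arm(rows=[[[0, 0, 0.005, 0, 0, 0], [0, 0, 0.01, 0, 0, 0], [0, 0, 0.015, 0, 0, 0], [0, 0, 0.02, 0, 0, 0], [0, 0, 0.02, 0, 0, 0]]])

```text
time: 14.95
tool_pos: [503.5, -113.1, 106.8]
tcp_rot: [-179.9, -0.0, 90.0]
ft_force: [-0.2, 0.9, -0.8]
finger_gap: 54.5
```

```bash
python3 look.py 14
```

```text
(no output)
```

View pics/c14.png

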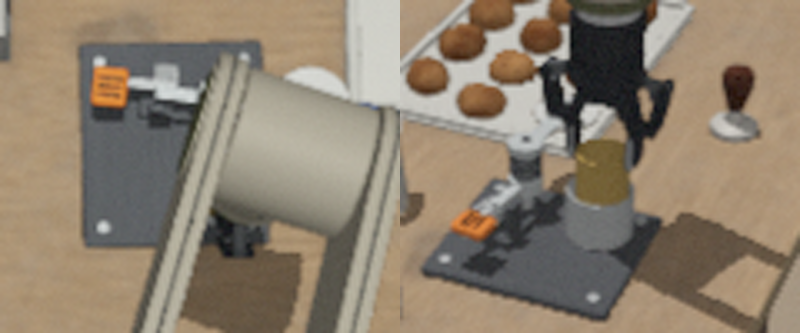

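No contact, it is entering. Continue down.

>>> move_arm(rows=[[[0, 0, 0.006, 0, 0, 0], [0, 0, 0.012, 0, 0, 0], [0, 0, 0.018, 0, 0, 0], [0, 0, 0.024, 0, 0, 0], [0, 0, 0.028, 0, 0, 0], [0, 0, 0.03, 0, 0, 0], [0, 0, 0.03, 0, 0, 0]]])

```text
time: 15.75
tool_pos: [504.0, -113.2, 77.6]
tcp_rot: [-180.0, -0.0, 90.0]
ft_force: [0.8, -0.3, -0.7]
finger_gap: 54.4
```

>>> move_arm(rows=[[[0, 0, 0.001, 0, 0, 0], [0, 0, 0.002, 0, 0, 0], [0, 0, 0.003, 0, 0, 0], [0, 0, 0.003, 0, 0, 0]]])

```text
time: 16.15
tool_pos: [504.2, -113.2, 74.9]
tcp_rot: [-180.0, -0.0, 90.0]
ft_force: [-0.3, 0.1, -1.5]
finger_gap: 54.0
```

>>> move_arm(rows=[[[0, 0, 0.001, 0, 0, 0], [0, 0, 0.002, 0, 0, 0], [0, 0, 0.002, 0, 0, 0]]])

```text
time: 16.45
tool_pos: [504.1, -113.2, 72.8]
tcp_rot: [-180.0, -0.0, 90.0]
ft_force: [0.5, 0.6, -2.1]
finger_gap: 54.5
```

>>> move_arm(rows=[[[0, 0, 0.001, 0, 0, 0], [0, 0, 0.001, 0, 0, 0], [0, 0, 0.001, 0, 0, 0]]])

```text
time: 16.75
tool_pos: [504.3, -113.3, 72.2]
tcp_rot: [180.0, 0.0, 90.0]
ft_force: [-1.7, 1.1, 2.3]
finger_gap: 54.4
```

>>> move_arm(rows=[[[0, 0, 0.0007, 0, 0, 0], [0, 0, 0.0007, 0, 0, 0], [0, 0, 0.0007, 0, 0, 0]]])

```text
time: 17.05
tool_pos: [504.4, -113.3, 72.2]
tcp_rot: [180.0, 0.0, 90.0]
ft_force: [-5.1, 1.8, 8.5]
finger_gap: 54.2
```

```bash
python3 look.py 15
```

```text
(no output)
```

View pics/c15.png

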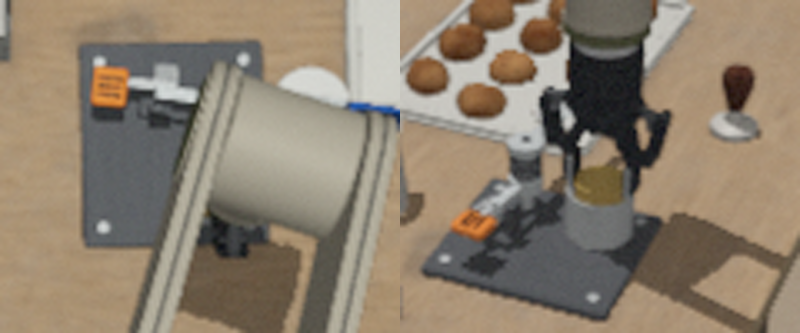

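>>> move_arm(rows=[[[0, 0, -0.001, 0, 0, 0], [0, 0, -0.001, 0, 0, 0], [0, 0, -0.001, 0, 0, 0], [0, 0, -0.001, 0, 0, 0]]], grip=0.95)

```text
time: 17.55
tool_pos: [504.2, -113.3, 72.2]
tcp_rot: [-180.0, -0.0, 90.0]
ft_force: [-0.0, -0.5, -0.8]
finger_gap: 80.8
```

>>> move_arm(rows=[[[0, 0, -0.02, 0, 0, 0], [0, 0, -0.05, 0, 0, 0], [0, 0, -0.08, 0, 0, 0], [0, 0, -0.08, 0, 0, 0]]])

```text
time: 17.95
tool_pos: [507.2, -114.2, 157.3]
tcp_rot: [179.6, 0.1, 90.0]
ft_force: [0.4, -0.2, 1.3]
finger_gap: 81.2
```

```bash
python3 look.py 16
```

```text
(no output)
```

View pics/c16.png

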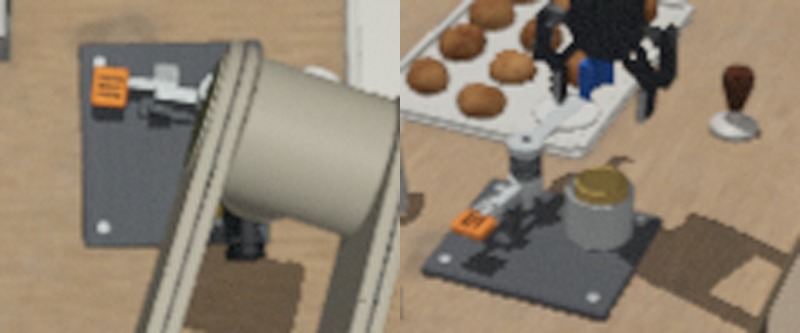

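```bash
python3 - <<'E'
from h import *
S=np.load('pics/side11.npz')
a=cv2.imread('pics/side11.png')[210:270,250:310]
cv2.imwrite('pics/z11.png',cv2.resize(a,None,fx=10,fy=10,interpolation=cv2.INTER_CUBIC))
for u,v in ((284.4,241.4),):
  for y in (179.5,190):
    c,d=ray(S,u,v); k=(y-c[1])/d[1]; print(c+k*d)
E
```

```text
[406.65193715 179.5         45.2151317 ]
[402.60533252 190.          55.68773379]
```

View pics/z11.png

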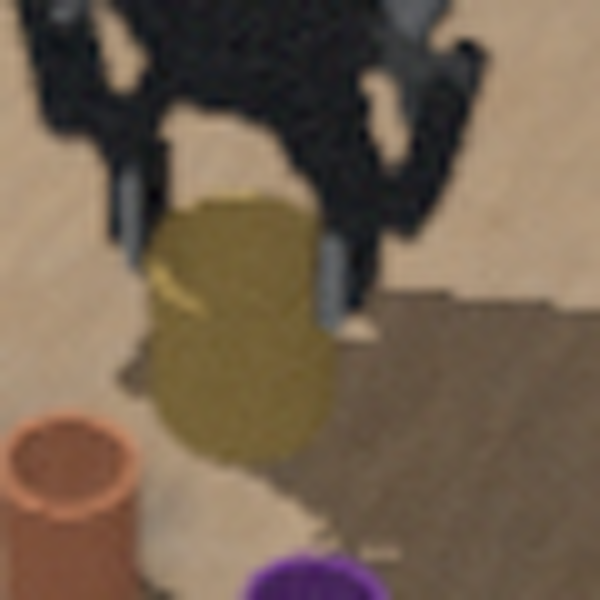

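>>> move_arm(rows=[[[0.02, -0.003, 0, 0, 0, 0], [0.055, -0.008, 0, 0, 0, 0], [0.1, -0.014, 0, 0, 0, 0], [0.145, -0.021, 0, 0, 0, 0], [0.19, -0.027, 0, 0, 0, 0], [0.235, -0.034, 0, 0, 0, 0], [0.28, -0.04, 0, 0, 0, 0], [0.32, -0.046, 0, 0, 0, 0], [0.355, -0.051, 0, 0, 0, 0], [0.38, -0.055, 0, 0, 0, 0], [0.3905, -0.0565, 0.01, 0, 0, 0], [0.3905, -0.0565, 0.03, 0, 0, 0], [0.3905, -0.0565, 0.05, 0, 0, 0], [0.3905, -0.0565, 0.06, 0, 0, 0], [0.3905, -0.0565, 0.06, 0, 0, 0]]], grip=0.72)

```text
time: 19.55
tool_pos: [445.8, 275.7, 89.2]
tcp_rot: [-179.7, 0.1, 90.0]
ft_force: [-0.3, 0.4, -0.2]
finger_gap: 61.6
```

```bash
python3 look.py 17 b; python3 - <<'E'
from h import *
# station view now clear: check brass nesting
a=cv2.imread('pics/top17.png')[195:240,280:340]
b=cv2.imread('pics/side17.png')[155:205,260:320]
f=lambda x:cv2.resize(x,(400,320),interpolation=cv2.INTER_CUBIC)
cv2.imwrite('pics/d17.png',np.vstack([cv2.imread('pics/c17.png')[:270],np.hstack([f(a),f(b)])]))
E
```

```text
(no output)
```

View pics/d17.png

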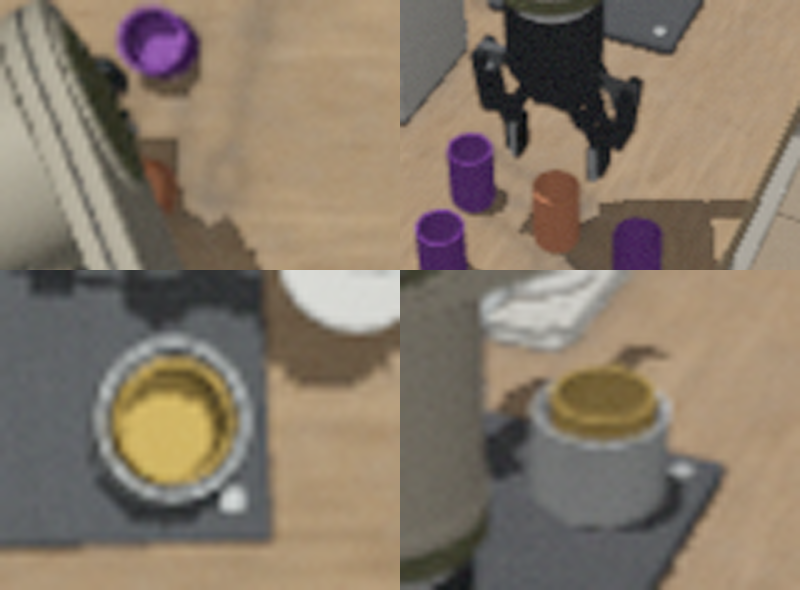

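>>> move_arm(rows=[[[0, 0, 0.015, 0, 0, 0], [0, 0, 0.03, 0, 0, 0], [0, 0, 0.0363, 0, 0, 0], [0, 0, 0.0363, 0, 0, 0], [0, 0, 0.0363, 0, 0, 0]]])

```text
time: 20.15
tool_pos: [447.6, 277.2, 55.8]
tcp_rot: [-180.0, 0.0, 90.0]
ft_force: [0.1, -0.7, -0.0]
finger_gap: 61.3
```

>>> move_arm(rows=[[[0, 0, 0, 0, 0, 0], [0, 0, 0, 0, 0, 0], [0, 0, 0, 0, 0, 0], [0, 0, 0, 0, 0, 0], [0, 0, 0, 0, 0, 0]]], grip=0, newtons=30)

```text
time: 20.65
tool_pos: [448.2, 277.6, 56.9]
tcp_rot: [179.9, -0.0, 90.0]
ft_force: [-2.3, 0.4, 5.8]
finger_gap: 38.4
```

```bash
python3 look.py 18 b
```

```text
(no output)
```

View pics/c18.png

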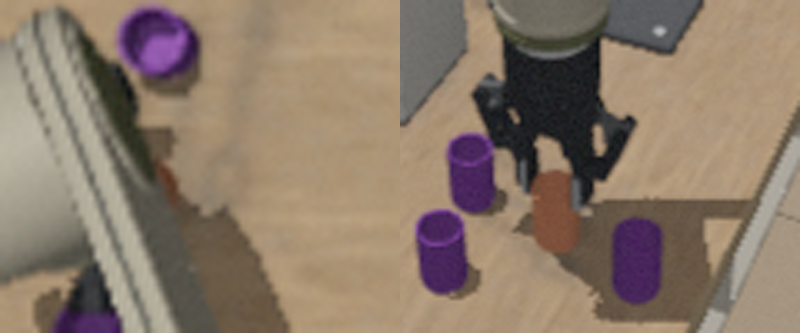

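>>> move_arm(rows=[[[0, 0, -0.005, 0, 0, 0], [0, 0, -0.02, 0, 0, 0], [0, 0, -0.05, 0, 0, 0], [0, 0, -0.085, 0, 0, 0], [0, 0, -0.11, 0, 0, 0], [-0.02, 0.003, -0.112, 0, 0, 0], [-0.055, 0.008, -0.112, 0, 0, 0], [-0.1, 0.014, -0.112, 0, 0, 0], [-0.145, 0.021, -0.112, 0, 0, 0], [-0.19, 0.027, -0.112, 0, 0, 0], [-0.235, 0.034, -0.112, 0, 0, 0], [-0.28, 0.04, -0.112, 0, 0, 0], [-0.32, 0.046, -0.112, 0, 0, 0], [-0.355, 0.051, -0.112, 0, 0, 0], [-0.38, 0.055, -0.112, 0, 0, 0], [-0.3905, 0.057, -0.112, 0, 0, 0], [-0.3905, 0.057, -0.1, 0, 0, 0], [-0.3905, 0.057, -0.09, 0, 0, 0], [-0.3905, 0.057, -0.09, 0, 0, 0], [-0.3905, 0.057, -0.09, 0, 0, 0]]])

```text
time: 22.75
tool_pos: [504.1, -111.9, 145.1]
tcp_rot: [-179.9, -0.0, 90.1]
ft_force: [-0.0, 0.5, 0.1]
finger_gap: 38.9
```

```bash
python3 look.py 19
```

```text
(no output)
```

View pics/c19.png

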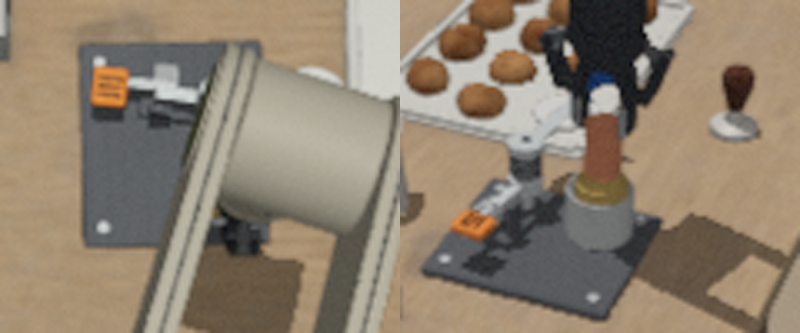

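>>> move_arm(rows=[[[0, 0, 0.005, 0, 0, 0], [0, 0, 0.01, 0, 0, 0], [0, 0, 0.015, 0, 0, 0], [0, 0, 0.02, 0, 0, 0], [0, 0, 0.02, 0, 0, 0]]])

```text
time: 23.35
tool_pos: [504.0, -113.1, 124.8]
tcp_rot: [-179.9, -0.0, 90.0]
ft_force: [-0.4, 0.4, -0.8]
finger_gap: 38.7
```

```bash
python3 look.py 20
```

```text
(no output)
```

View pics/c20.png

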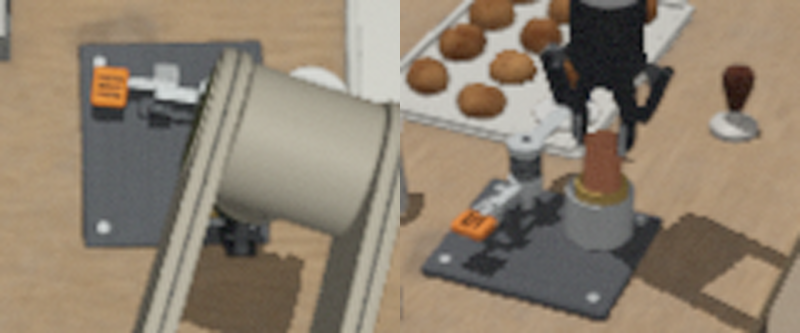

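>>> move_arm(rows=[[[0, 0, 0.006, 0, 0, 0], [0, 0, 0.012, 0, 0, 0], [0, 0, 0.018, 0, 0, 0], [0, 0, 0.024, 0, 0, 0], [0, 0, 0.03, 0, 0, 0], [0, 0, 0.035, 0, 0, 0], [0, 0, 0.036, 0, 0, 0], [0, 0, 0.036, 0, 0, 0]]])

```text
time: 24.25
tool_pos: [504.6, -113.2, 89.7]
tcp_rot: [-180.0, -0.0, 90.0]
ft_force: [0.2, -0.5, -1.2]
finger_gap: 38.9
```

>>> move_arm(rows=[[[0, 0, 0.001, 0, 0, 0], [0, 0, 0.002, 0, 0, 0], [0, 0, 0.003, 0, 0, 0], [0, 0, 0.003, 0, 0, 0]]])

```text
time: 24.65
tool_pos: [504.7, -113.3, 87.0]
tcp_rot: [180.0, 0.0, 90.0]
ft_force: [0.0, -0.4, -0.6]
finger_gap: 38.6
```

>>> move_arm(rows=[[[0, 0, 0.001, 0, 0, 0], [0, 0, 0.001, 0, 0, 0], [0, 0, 0.001, 0, 0, 0]]])

```text
time: 24.95
tool_pos: [504.7, -113.3, 86.0]
tcp_rot: [-180.0, -0.0, 90.0]
ft_force: [0.0, -0.3, -0.4]
finger_gap: 38.4
```

>>> move_arm(rows=[[[0, 0, 0.001, 0, 0, 0], [0, 0, 0.001, 0, 0, 0], [0, 0, 0.001, 0, 0, 0]]])

```text
time: 25.25
tool_pos: [504.8, -113.3, 85.0]
tcp_rot: [180.0, 0.0, 90.0]
ft_force: [1.1, -0.0, -0.3]
finger_gap: 38.4
```

>>> move_arm(rows=[[[0, 0, -0.0003, 0, 0, 0], [0, 0, -0.0003, 0, 0, 0], [0, 0, -0.0003, 0, 0, 0], [0, 0, -0.0003, 0, 0, 0]]], grip=0.8)

```text
time: 25.65
tool_pos: [504.8, -113.3, 85.4]
tcp_rot: [180.0, 0.0, 90.0]
ft_force: [-0.1, -0.7, 0.0]
finger_gap: 68.4
```

>>> move_arm(rows=[[[0, 0, -0.02, 0, 0, 0], [0, 0, -0.05, 0, 0, 0], [0, 0, -0.085, 0, 0, 0], [0, 0, -0.1, 0, 0, 0], [0, 0, -0.1, 0, 0, 0]]])

```text
time: 26.15
tool_pos: [506.5, -113.9, 188.2]
tcp_rot: [179.7, 0.1, 90.0]
ft_force: [0.9, -0.3, 0.0]
finger_gap: 68.3
```

```bash
python3 look.py 21; python3 - <<'E'
from h import *
s=sensors.sense();print(s['tool_pos'],s['joint_pos'].round(1))
E
```

```text
[ 504.46390476 -113.206031    184.37953859] [-18.3  -3.5 102.3  -0.   81.3 -18.3]
```

View pics/c21.png

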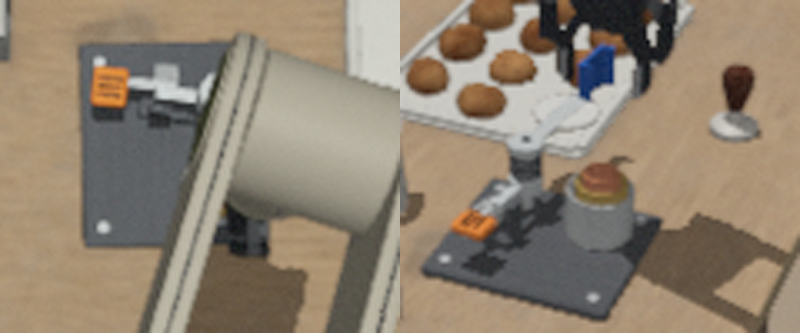

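>>> move_arm(rows=[[[0.02, 0.018, 0, 0, 0, 0], [0.05, 0.045, 0, 0, 0, 0], [0.08, 0.075, 0, 0, 0, 0], [0.1, 0.09, 0, 0, 0, 0], [0.1045, 0.0955, 0.02, 0, 0, 0], [0.1045, 0.0955, 0.05, 0, 0, 0], [0.1045, 0.0955, 0.085, 0, 0, 0], [0.1045, 0.0955, 0.095, 0, 0, 0], [0.1045, 0.0955, 0.095, 0, 0, 0], [0.1045, 0.0955, 0.095, 0, 0, 0]]], grip=0)

```text
time: 27.25
tool_pos: [600.4, -8.9, 90.8]
tcp_rot: [180.0, -0.0, 90.0]
ft_force: [1.3, 0.3, 0.5]
finger_gap: 0.2
```

```bash
python3 look.py 22; python3 - <<'E'
from h import *
a=cv2.imread('pics/top22.png')[195:240,280:340]
b=cv2.imread('pics/side22.png')[155:205,260:320]
f=lambda x:cv2.resize(x,(400,320),interpolation=cv2.INTER_CUBIC)
cv2.imwrite('pics/d22.png',np.vstack([cv2.imread('pics/c22.png')[:270],np.hstack([f(a),f(b)])]))
E
```

```text
(no output)
```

View pics/d22.png

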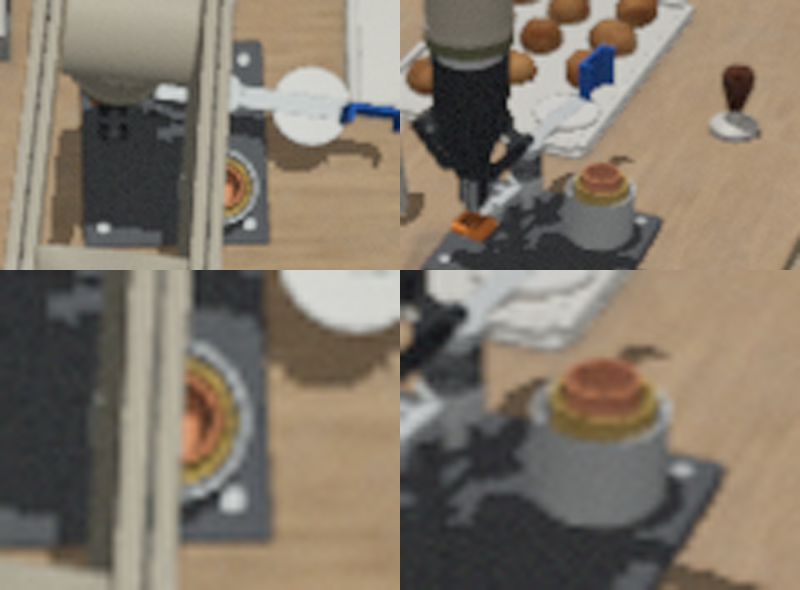

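>>> move_arm(rows=[[[0, 0, 0.008, 0, 0, 0], [0, 0, 0.014, 0, 0, 0], [0, 0, 0.017, 0, 0, 0], [0, 0, 0.019, 0, 0, 0], [0, 0, 0.019, 0, 0, 0]]])

```text
time: 27.85
tool_pos: [600.4, -8.7, 72.1]
tcp_rot: [180.0, -0.0, 90.0]
ft_force: [-4.1, 0.7, 6.4]
finger_gap: 0.2
```

>>> move_arm(rows=[[[0, 0, 0.0015, 0, 0, 0], [0, 0, 0.003, 0, 0, 0], [0, 0, 0.0045, 0, 0, 0], [0, 0, 0.005, 0, 0, 0], [0, 0, 0.005, 0, 0, 0]]])

```text
time: 28.35
tool_pos: [600.5, -8.7, 66.7]
tcp_rot: [180.0, -0.0, 90.0]
ft_force: [-1.7, 1.5, 4.7]
finger_gap: -0.3
```

```bash
python3 look.py 23
```

```text
(no output)
```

View pics/c23.png

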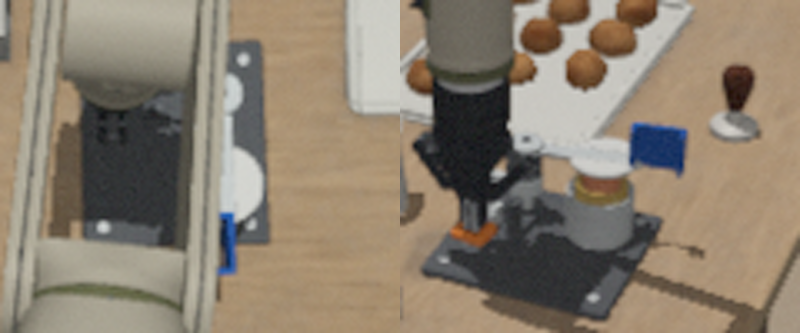

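>>> move_arm(rows=[[[0, 0, -0.004, 0, 0, 0], [0, 0, -0.01, 0, 0, 0], [0, 0, -0.03, 0, 0, 0], [0, 0, -0.06, 0, 0, 0], [0, 0, -0.1, 0, 0, 0], [0.04, 0, -0.13, 0, 0, 0], [0.08, 0, -0.14, 0, 0, 0], [0.12, 0, -0.14, 0, 0, 0], [0.15, 0, -0.14, 0, 0, 0], [0.17, 0, -0.14, 0, 0, 0], [0.17, 0, -0.14, 0, 0, 0], [0.17, 0, -0.14, 0, 0, 0], [0.17, 0, -0.14, 0, 0, 0]]])

```text
time: 29.75
tool_pos: [600.2, 160.2, 206.1]
tcp_rot: [-180.0, 0.0, 90.0]
ft_force: [-0.0, -0.4, 0.2]
finger_gap: -0.3
```

```bash
python3 look.py 24;  python3 - <<'E'
from loc import *
S=np.load('pics/side24.npz')
m,st,c=blob(S,(5,150,130),(20,255,255),(235,170,280,210)); print(st,c.round(2), 'start 251.5,187.0')
s=sensors.sense();print(s['ft_force'],s['qd'].round(2))
E
```

```text
[246 183  13   9  74] [251.73 187.03] start 251.5,187.0
[ 0.55005864  0.2653276  -0.07290486] [ 0.06 -0.08  0.01  0.2   0.    0.01]
```

View pics/c24.png

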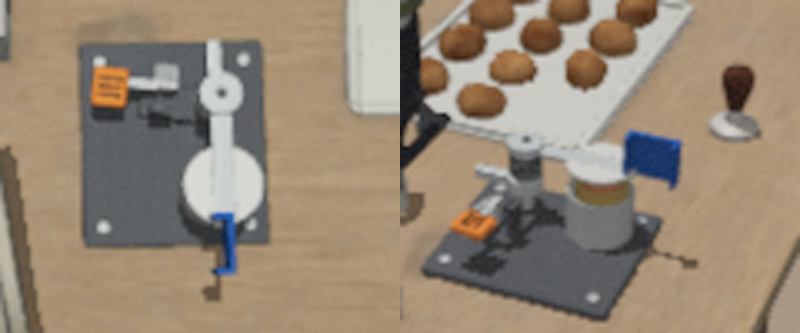

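View pics/top24.png

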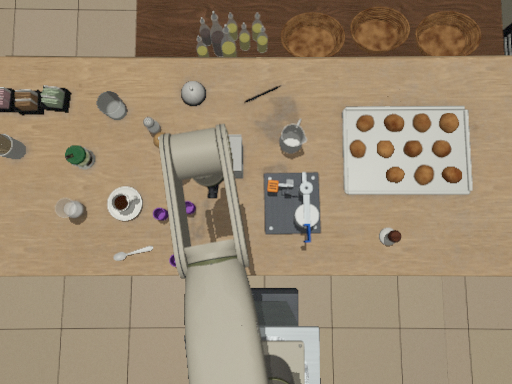

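>>> move_arm(rows=[[[-0.03, -0.03, -0.02, 0, 0, 0], [-0.05, -0.06, -0.03, 0, 0, 0], [-0.05, -0.06, -0.03, 0, 0, 0], [-0.05, -0.06, -0.03, 0, 0, 0], [-0.05, -0.06, -0.03, 0, 0, 0]]])

```text
time: 30.35
tool_pos: [540.7, 111.1, 236.3]
tcp_rot: [180.0, -0.0, 90.0]
ft_force: [-0.2, -0.2, -0.0]
finger_gap: -0.3
```

```bash
python3 look.py 25; python3 -c "
from h import *
print(hand_in())"
```

```text
the job is handed in; nothing more can be done
None
```

View pics/c25.png

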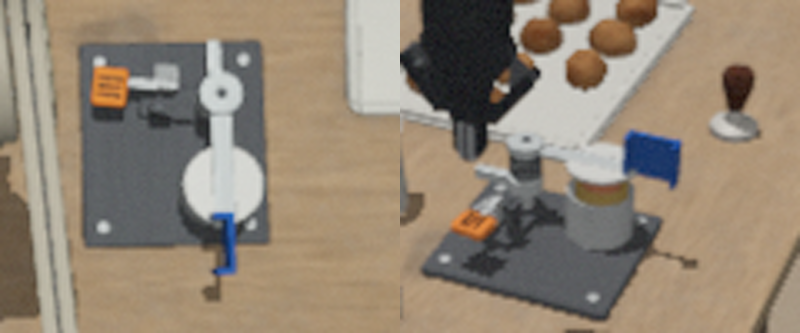

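The whole task is done and handed in at about 30 s of the 72 s allowed; hand-in gives no verdict.

- **Cover arm:** I pushed it round the hub and saw the trigger dip and pop back up, so I eased off there. That was just before the end stop, so I never felt or pressed it. The arm then held open by itself at about 82°. The push force I read stayed around 7–9 N.
- **Beakers:** I lowered the brass beaker in until I felt light contact (about 8 N) and the copper one until its expected height, then let both go. Pictures before the trigger press showed both upright, centred and stepped up inside each other as expected.
- **Trigger:** I pressed it about 7 mm, and the cover swung shut over the beakers.

Last checks:
- The final pictures show the cover shut over the nested beakers.
- The trigger pad is back at its starting pixel, within 0.2 px.
- The wrist force is about zero, with the gripper clear of everything.
- The tamper, teaspoon and jug are where they started. The glass tumbler was hidden behind the arm in the last full top view, so I could not check it there, but I never worked near it.

No check failed or disagreed with another. The nesting depth was judged only from contact and pictures, not measured to the millimetre.

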